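Saucepan to the double ring, knob back on its shaft and held in

TASK

Slide the saucepan across the flat-top hob, without lifting it off the hob, from the single-ring zone to the middle of the double-ring zone. Then pick up the loose control knob, turn it so that its D-shaped hole matches the hob's D-shaped shaft, push it fully onto the shaft and press it down until the sprung shaft reaches its stop, as one does to start such a hob. Finish while still holding the knob pressed right down, and leave the other things on the table and hob where they are.

Things in the scene. Friction and masses are not known exactly. Their poses are not given: they have to be found in the camera images.
- hob: Fixed flat-top hob, 360 x 500 mm (x, y) and 45 mm high, steel case with a black glass top. Origin at the centre of its underside on the table; its x axis points to its rear (away from the robot), y to its left. Its top face is flat and level at 45 mm over the table.
- double_ring: The target zone on the hob: two concentric light rings drawn flush on the black glass, 176 and 120 mm in diameter. Origin at their centre on the hob's top face (45 mm over the table). The two zones lie side by side along the hob's y, 190 mm apart; which is left and which is right varies.
- single_ring: The zone where the saucepan stands at the start (off its centre by up to 10 mm): one light ring, 176 mm in diameter. Origin at its centre on the hob's top face.
- pan: Saucepan, about 0.6 to 1 kg: round aluminium body 150 mm in diameter and 70 mm high, wall 3 mm, with one straight handle. Origin at the centre of its underside, z up along its axis; the handle points along its own -x axis, which is roughly towards the robot.
- pan_mid (a point): Centre of the saucepan's body, half-way up (35 mm over its underside). Same axes as the saucepan.
- pan_handle (a point): Point to pinch on the saucepan's handle, 115 mm from the pan's axis along its -x and 55 mm over its underside (100 mm over the table). The handle is a level bar along the pan's x, 20 mm wide (pan's y) and 14 mm high; it runs from 87 to 207 mm from the pan's axis. Pinch it across, from above.
- knob: Loose black control knob, about 60 g, standing on the table on its open underside: round skirt 46 mm in diameter, 20 mm high, and on it an upright grip bar. Origin at the centre of the underside, z up, x along the bar. The bar's +x end has a pointer nose, 9 mm out over the skirt (to 32 mm from the axis, 20 to 30 mm up), and a thin metal strip on the top from the centre to that end.
- knob_grip (a point): Centre of the knob's grip bar, 32 mm over the underside. Same axes as the knob. The bar is 44 mm long (knob's x), 14 mm wide (y) and runs from 20 mm (top of the skirt) to 44 mm over the underside. Pinch it across (along the knob's y), from above.
- knob_mouth (a point): Centre of the mouth of the blind D-shaped hole in the knob's underside. Same axes as the knob. The hole is 16 mm deep and 18 mm in diameter, cut by a flat 5 mm from the axis on the pointer's side (+x), and fits over the shaft with about 1 mm of play all round.
- shaft_tip (a point): Top centre of the upright, sprung steel D-shaft that stands out of a dark bezel (64 mm wide, 4 mm thick) near the hob's right front corner; 73 mm over the table, 24 over the bezel. 16 mm in diameter, with a flat 4 mm from its axis that faces this point's +x; top 2.5 mm tapered; does not turn. The knob goes on with its +x along this +x only; fully on, the tip meets the end of the hole.
- shaft (a joint): How far the sprung shaft is pressed down: 0 = out, 0.006 m = at its stop. It starts to move at about 2.5 N and reaches the stop at about 10 N; it springs back out when let go.
- salt_pot: Bystander: aluminium salt pot, 48 mm in diameter, 70 mm high, on the hob's right rear corner. Origin at the centre of its underside.
- ramekin_a: Bystander: white ramekin, 72 mm in diameter, 40 mm high, on the table to the left of the hob. Origin at the centre of its underside.
- ramekin_b: Bystander: white ramekin like the other, nearer the robot. Origin at the centre of its underside.
- spoon: Bystander: serving spoon with black handle, 260 mm long, lying along x on the table's left. Origin at the middle of its underside.
- oil_bottle: Bystander: amber bottle, 64 mm in diameter, 140 mm high, on the table to the right of the hob. Origin at the centre of its underside.

How it is judged:
On the way, in this order (a step that is already met when the one before it is completed fails the run):
1. the saucepan stands still in the middle of the double-ring zone (horizontal distance between pan_mid and double_ring below 0.02 m and linear speed of pan below 0.02 m/s), for 0.2 s.
2. the knob is fully on the D-shaft (z of knob_mouth in the frame of shaft_tip below -0.013 m and horizontal distance between knob_mouth and shaft_tip below 0.003 m and angle between the x axis of knob and the x axis of shaft_tip, either way round below 0.26 rad and angle between knob's own z axis and vertical below 0.12 rad), for 0.2 s.
At the end, for the whole second after the job is handed in: Pan upright on the hob, at rest, within 20 mm of the double ring's centre; knob at least 13 of 16 mm onto the shaft, within 3 mm of its axis, upright within 0.12 rad, pointer within 0.26 rad of the flat; gripper on the knob (over 3 N), shaft pressed in at least 4.5 of 6 mm (all of step 1 and all of step 2 and value of joint shaft above 0.0045 m and contact force between the fingers and knob above 3 N and z of pan in the frame of hob below 0.05 m and angle between pan's own z axis and vertical below 0.05 rad); the arm keeps its last pose, push and grip.
It fails at once if the saucepan is lifted more than 8 mm off the hob or tipped by more than 0.15 rad (z of pan in the frame of hob above 0.053 m or angle between pan's own z axis and vertical above 0.15 rad).
It fails at once if another thing is moved by more than 30 mm (distance of any of salt_pot, ramekin_a, ramekin_b, spoon, oil_bottle from where it was at the start of the episode above 0.03 m).
It also fails if it takes over 62 s, if anything falls off the work surface, if the arm or the gripper's body presses on something with over 40 N, if the wrist force passes 120 N, or if a joint passes its speed limit or range.

ROBOT

A 7-joint arm with a two-finger parallel gripper is mounted at the origin on the work surface. World frame = base frame: x ahead of the robot, y to its left, z up, the work surface at z = 0. Lengths are in m, angles in rad, forces in N, time in s.
With the tool pointing down it reaches from about 0.425 to 0.825 m from the base axis. Payload 3.6 kg.
Tool frame: the origin (TCP) lies on the centre line of the jaws, within the pads' length; the fingertips stand 22 mm ahead of it and the grasp point (between the pads) lies 3 mm ahead of it (r.tcp_to_tips is the distance from the TCP to the fingertips, in m); y points along the fingers, z is the direction in which the jaws open and shut, and the axes are right-handed (so a half turn about y gives the same grasp; the last joint's range is limited). The gripper opens to 85 mm and grips with 20 to 120 N. Pads are 22 mm wide; open, the fingers measure 114 mm over their backs; the gripper's body (76 mm by 85 mm) begins 54 mm behind the grasp point. The pads swing forward as they close: fully open they stand 13 mm farther back than shut.
Start: joints at [1.163, 0.615, -0.013, 1.423, 0.008, 1.103, -0.04], TCP at [0.242, -0.603, 0.253] pointing down, gripper open.
Joint ranges: [-3.12, 3.12], [-0.3, 2.06], [-1.34, 1.32], [0.26, 2.42], [-1.36, 4.5], [0.01, 1.98], [-2.84, 2.84]. Speed limits (rad/s): [2.79, 2.79, 3.14, 3.14, 3.14, 3.14, 3.14].

INTERFACE

Orientations are given as a unit quaternion [x, y, z, w].
In Python, from plant import status, camera, workorder, r gives the robot as it stands. The module is installed in compiled form; this text tells all that it offers.
- The arm moves only by the tool drive_tool, never from a script. Its argument "moves" is a list of rows, each an object with "travel": the shift along the tool's x, y, z in cm, a list of three; "rot": the turn, a rotation vector about the tool's x, y, z in rad, a list of three; "claw": the opening, from -1 (shut) to 1 (fully open). A call has 1 to 10 rows; each row is the pose to reach, as a shift and turn from the pose commanded when the call began, along the tool's axes at that moment; what a row does not reach only later rows make up. A row lasts 1/8 s, in which the tool goes at most 62.5 mm and 10.7 degrees, less where a joint would pass 70% of its speed; a pose out of reach is approached as far as the arm can. A call with a gripper value outside its range is refused whole. The fingers move at their own pace and stop on an object; "squeeze" is the grip in N (left out, the last holds). Time passes only in rows, so rows that repeat a pose let the fingers close. It gives the time, the measured TCP pose, the force and the opening at its end, in the units of the state.
- status.get_obs(): the state, without advancing time (a new reading comes with each control period).
- camera(name): name is "scene" or "top"; returns a dict with "frame" (384x512x3 uint8, red, green, blue), "K" (3x3 intrinsics, pixels), "dist" ([k1, k2, p1, p2, k3] as OpenCV has them; the pictures are not rectified), "R" (3x3) and "t" (3): a world point X has camera coordinates R X + t. Camera axes: x right, y down, z forward; pixel columns grow to the right and rows downward; lengths in m; the calibration is good to about 2 mm. A picture is of the moment at which its call begins. There is no depth.
- workorder.hand_in(): hands the job in, once; it reports no verdict.
The state is a dict: "time": time; "q": joint angles; "joint_velocities": joint speeds; "effort": joint torques, N m; "position": TCP position; "ee_rot": TCP orientation; "ft_force": force on the tool from outside, world axes, zero at the start; "torque": the same for the moment, N m; "grip_width": finger opening in m.
Only numpy, scipy, OpenCV 4.12 (cv2) and the standard library are available. Lean on these libraries where they do the work, as an engineer would, in place of code of your own. Each camera call takes 0.05 s, during which the arm holds its last target. There are 200 camera calls.

## Working session

There is one attempt and no reset: what is moved stays moved. The work goes in short steps, Python scripts to look and compute and a tool call to move; the robot and the scene stay as the last step left them, time stands still between calls to the robot, and variables do not carry over. Pictures are saved under pics/ and viewed, about 8 in all and at most 12, crops included, and the job is handed in when it is done.

Besides the shell and the picture viewer there is one more tool, called after "Request:" as name(argument=value, ...), one argument or row to a line, values as JSON. drive_tool: Moves the arm, as the interface text tells. Its arguments: {"type":"object","properties":{"moves":{"type":"array"},"squeeze":{"type":"number"}},"required":["moves"]}

```bash
mkdir -p pics
cat > h.py <<'E'
import numpy as np, cv2
from scipy.spatial.transform import Rotation as Ro
from plant import status, camera, workorder, r
def save(c,n): cv2.imwrite(f'pics/{n}.png',cv2.cvtColor(c['frame'],cv2.COLOR_RGB2BGR))
def ray(c,p,z):
    "pixels -> world points on plane z"
    p=np.array(p,float).reshape(-1,1,2)
    u=cv2.undistortPoints(p,np.array(c['K']),np.array(c['dist'])).reshape(-1,2)
    d=np.c_[u,np.ones(len(u))]@np.array(c['R']); o=-np.array(c['R']).T@np.array(c['t'])
    return o+d*((z-o[2])/d[:,2:3])
def proj(c,X):
    return cv2.projectPoints(np.array(X,float).reshape(-1,1,3),cv2.Rodrigues(np.array(c['R']))[0],np.array(c['t']),np.array(c['K']),np.array(c['dist']))[0].reshape(-1,2)
def st():
    o=status.get_obs(); R=Ro.from_quat(o['ee_rot']).as_matrix()
    print(np.round(o['time'],2),'pos',np.round(o['position'],4),'w',round(o['grip_width'],4),'F',np.round(o['ft_force'],1)); print(np.round(R,3)); return o,R
E
python3 - <<'E'
from h import *
o,R=st(); print(r.tcp_to_tips)
for n in('scene','top'):
    c=camera(n); save(c,n+'0'); np.save(n+'0.npy',c,allow_pickle=True); print(n,np.round(-np.array(c['R']).T@c['t'],3),c['K'][0][0])
import cv2
a=[cv2.imread(f'pics/{n}0.png') for n in('scene','top')]
for n in a: print(n.shape)
E
```

```text
0.0 pos [ 0.2419 -0.6025  0.2521] w 0.0856 F [-0.   0.6  0.6]
[[-0.928 -0.001  0.373]
 [-0.373  0.002 -0.928]
 [ 0.    -1.    -0.003]]
0.022
scene [1.238 0.285 1.009] 389.0544012091974
top [0.361 0.028 1.111] 373.77991346578773
(384, 512, 3)
(384, 512, 3)
```

View pics/top0.png

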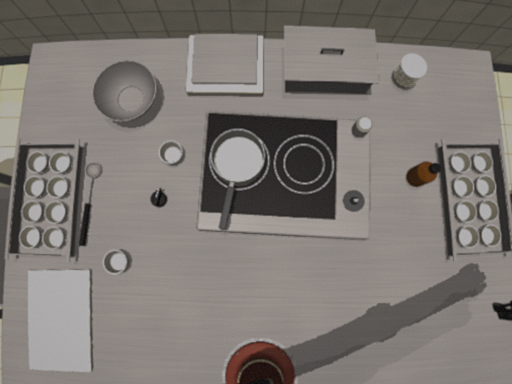

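View pics/scene0.png

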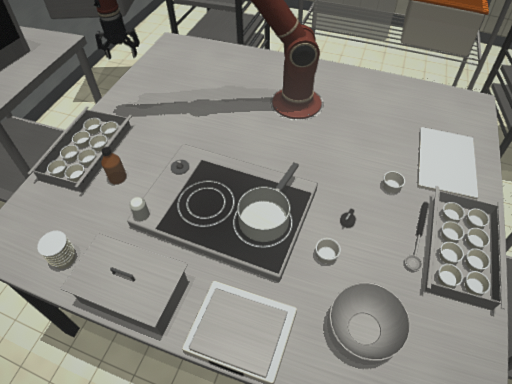

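The top view shows the pan at about (238,158) with its handle end at (227,225). The double ring is at (304,163), the knob at (159,198) with its pointer up, and the shaft at (354,201). The scene view has the knob at (348,217) and the shaft at (180,165).

Run:
```python
from h import *
C={n:np.load(n+'0.npy',allow_pickle=True).item() for n in('scene','top')}
T=[]
for n,u,v in(('top',159,198),('top',354,201),('scene',348,217),('scene',180,165)):
    f=C[n]['frame'][v-22:v+23,u-30:u+30]; T.append(cv2.resize(f,(400,300),interpolation=cv2.INTER_CUBIC))
m=np.vstack([np.hstack(T[:2]),np.hstack(T[2:])]); cv2.imwrite('pics/c1.png',m[...,::-1])
c=C['top'];g=cv2.cvtColor(c['frame'],cv2.COLOR_RGB2GRAY)
hsv=cv2.cvtColor(c['frame'],cv2.COLOR_RGB2HSV)
# glass outline
m=cv2.morphologyEx((g<45).astype('uint8')*255,cv2.MORPH_CLOSE,np.ones((5,5)))
for k in cv2.findContours(m,cv2.RETR_EXTERNAL,2)[0]:
    if cv2.contourArea(k)>60:
        x=cv2.boundingRect(k)
        if 90<x[1]<260 and 130<x[0]<400: print('dark',x,cv2.contourArea(k),np.round(ray(c,cv2.minAreaRect(k)[0],.045),3),np.round(ray(c,cv2.boxPoints(cv2.minAreaRect(k)),.045)[:,:2],3).tolist())
# rings: bright on glass
L=((g>55)).astype('uint8')*255
roi=np.zeros_like(L); roi[125:205,268:336]=L[125:205,268:336]
for k in cv2.findContours(roi,cv2.RETR_CCOMP,cv2.CHAIN_APPROX_NONE)[0]:
    if len(k)>60:
        w=ray(c,k.reshape(-1,2),.045)[:,:2].astype('f4'); e=cv2.fitEllipse(w*1000); print('ring',np.round(e,1).tolist() if 0 else e)
```

```text
dark (152, 189, 15, 17) 142.5 [[0.506 0.3   0.045]] [[0.511, 0.329], [0.535, 0.297], [0.501, 0.27], [0.477, 0.302]]
dark (202, 114, 134, 104) 8048.5 [[ 0.608 -0.024  0.045]] [[0.474, 0.172], [0.767, 0.166], [0.75, -0.23], [0.456, -0.206]]
ring ((56.00006103515625, -27.921676635742188), (362.00311279296875, 3595.827880859375), 90.257568359375)
ring ((616.4374389648438, -122.09064483642578), (123.83978271484375, 124.49100494384766), 82.46048736572266)
ring ((616.181640625, -121.68373107910156), (109.4792709350586, 109.88350677490234), 91.49964141845703)
ring ((616.2337036132812, -121.90351104736328), (180.05593872070312, 180.6200714111328), 45.57259750366211)
ring ((616.0092163085938, -121.55355834960938), (164.866943359375, 165.1867218017578), 156.03701782226562)
```

View pics/c1.png

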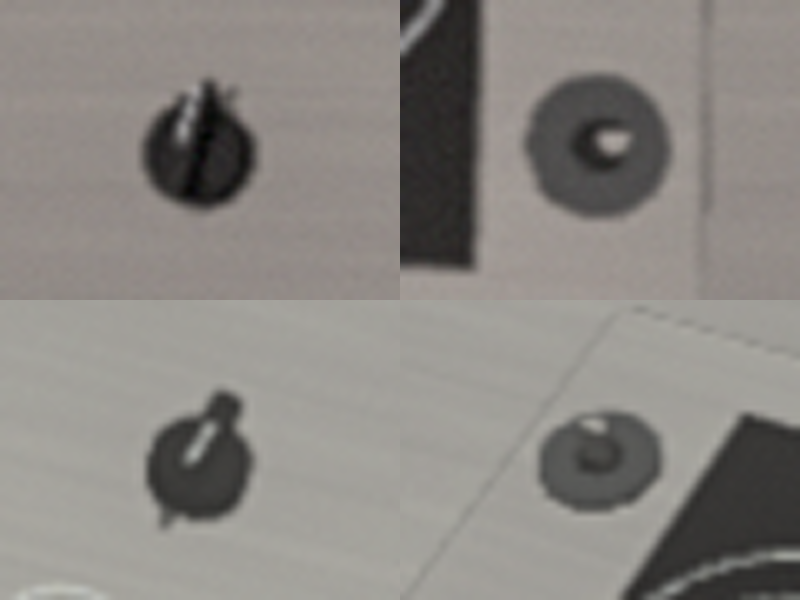

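In the crop, the knob's strip runs up and slightly right, so the pointer is towards +x and slightly -y. The scene view agrees: the strip goes from (215,425) to (190,460). The shaft tip is the bright blob at about (612,140), and I need more zoom to see its flat.

Run:
```python
from h import *
A={}
for n in('scene','top'):
    fs=[camera(n) for _ in range(6)]; c=fs[0]; c['avg']=np.mean([f['frame'].astype(float) for f in fs],0).astype('f4'); A[n]=c; np.save(n+'1.npy',c,allow_pickle=True)
def cr(n,u,v,h,w,s): 
    f=A[n]['avg'][v-h:v+h,u-w:u+w]; f=np.clip((f-f.min())/(f.max()-f.min())*255,0,255); return cv2.resize(f,(s,int(s*h/w)),interpolation=cv2.INTER_CUBIC)
m=np.vstack([np.hstack([cr('top',354,201,12,16,400),cr('scene',180,165,12,16,400)]),np.hstack([cr('top',238,180,45,60,400),cr('top',159,197,12,16,400)])])
cv2.imwrite('pics/c2.png',np.clip(m,0,255)[...,::-1])
c=A['top'];g=c['avg'].mean(2)
np.set_printoptions(linewidth=200)
print(g[194:209,346:364].round().astype(int))
X=np.array([[.506,.3,z] for z in (0,.02,.044)]);print(proj(A['scene'],X).round(1))
```

```text
[[ 75  75  77  77  78  76  77  78  77  77  77  77  76  74  75  89 120 145]
 [ 75  76  77  77  77  78  78  76  76  77  78  77  77  75  74  76 100 137]
 [ 75  76  78  77  77  75  72  66  65  69  73  76  76  76  75  74  86 119]
 [ 77  76  79  76  73  59  48  45  46  48  56  67  73  75  75  75  76  99]
 [ 78  79  79  74  60  45  39  53  80  86  86  89  82  76  74  75  74  88]
 [ 78  79  77  67  52  40  42  84 135 148 148 145 110  81  76  75  75  86]
 [ 78  79  77  58  44  37  42  80 135 157 157 143 101  77  77  76  76  82]
 [ 79  80  78  61  45  38  42  58 100 129 133 113  82  76  77  79  76  79]
 [ 79  78  78  73  57  42  40  43  55  72  73  69  72  77  76  77  75  81]
 [ 77  78  79  79  72  55  44  38  36  40  47  61  76  77  78  77  75  85]
 [ 78  77  79  78  77  70  59  51  51  55  65  74  78  78  77  76  76  95]
 [ 76  77  78  79  79  77  76  76  74  74  77  78  78  78  76  74  80 108]
 [ 74  78  79  78  79  80  80  81  79  80  80  79  78  77  76  77  91 126]
 [ 73  74  78  78  78  78  78  78  79  78  79  79  77  76  76  83 109 143]
 [ 88  74  75  76  78  77  78  77  78  78  76  77  76  76  88 108 128 146]]
[[344.  219.6]
 [345.  215.9]
 [346.3 211.4]][ WARN:0@19.080] global loadsave.cpp:1063 imwrite_ Unsupported depth image for selected encoder is fallbacked to CV_8U.
```

View pics/c2.png

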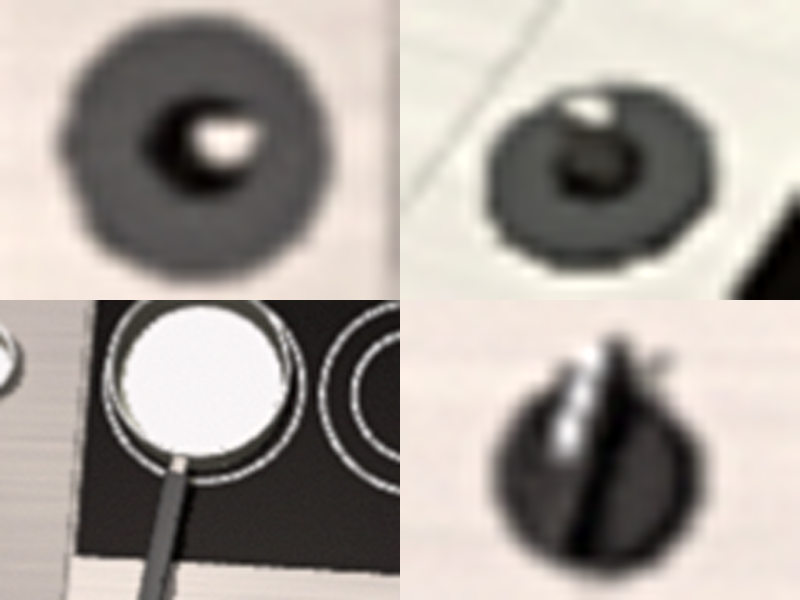

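The shaft tip is a D with its flat edge upward in the top view, along (190,118)-(265,122) in the crop, so the flat faces about +x. The pan interior is centred near (205,380), and the handle runs from (180,460) to (155,600). The knob's strip runs from (563,450) to (597,350).

Run:
```python
from h import *
A={n:np.load(n+'1.npy',allow_pickle=True).item() for n in('scene','top')}
c=A['top'];g=c['avg'].mean(2); s=A['scene'];gs=s['avg'].mean(2)
def sub(n,u,v,h,k=8):
    a=A[n]['avg'].mean(2); y,x=v-h,u-h
    b=cv2.resize(a[y:v+h,x:u+h],None,fx=k,fy=k,interpolation=cv2.INTER_CUBIC); return b,lambda p:(np.array(p,float).reshape(-1,2)+.5)/k-.5+[x,y]
# shaft tip flat
e=[]
for col in range(353,359):
    p=g[196:201,col]; i=[k for k in range(4) if p[k]<108<=p[k+1]]
    if i: e.append([col,196+i[0]+(108-p[i[0]])/(p[i[0]+1]-p[i[0]])])
w=ray(c,e,.073)[:,:2]; print('flat edge',np.round(e,2).tolist(),np.round(w,4).tolist())
for n,u,v,lv in(('top',356,200,105),('scene',175,159,None)):
    b,f=sub(n,u,v,6); 
    if lv is None: print(gs[153:166,168:184].round().astype(int)); lv=130
    k=max(cv2.findContours((b>lv).astype('uint8'),0,1)[0],key=cv2.contourArea); w=ray(A[n],f(k),.073)[:,:2]
    M=cv2.moments((w*1e4).astype('f4').reshape(-1,1,2)); print(n,'tip centroid',M['m10']/M['m00']/1e4,M['m01']/M['m00']/1e4,'area mm2',M['m00']/100,cv2.minAreaRect((w*1e3).astype('f4')))
# bezel
for n,u,v in(('top',354,201),('scene',180,166)):
    b,f=sub(n,u,v,20); m=cv2.morphologyEx((b<110).astype('uint8'),cv2.MORPH_CLOSE,np.ones((45,45)))
    ks=[k for k in cv2.findContours(m,0,1)[0] if cv2.pointPolygonTest(k,(160.,160.),False)>0]; 
    for k in ks: print(n,'bezel',cv2.fitEllipse((ray(A[n],f(k),.049)[:,:2]*1e3).astype('f4')))
# knob skirt & strip
for n,u,v in(('top',159,198),('scene',348,217)):
    b,f=sub(n,u,v,16); k=max(cv2.findContours((b<95).astype('uint8'),0,1)[0],key=cv2.contourArea)
    w=(ray(A[n],f(k),.02)[:,:2]*1e3).astype('f4'); print(n,'knob dark blob',cv2.minEnclosingCircle(w),cv2.fitEllipse(w))
    ker=cv2.getStructuringElement(2,(131,131)) if 0 else cv2.getStructuringElement(cv2.MORPH_ELLIPSE,(89,89))
    m=np.zeros(b.shape,'uint8'); cv2.drawContours(m,[k],-1,1,-1); m=cv2.morphologyEx(m,cv2.MORPH_OPEN,ker)
    kk=max(cv2.findContours(m,0,1)[0],key=cv2.contourArea); print('  skirt',cv2.fitEllipse((ray(A[n],f(kk),.012)[:,:2]*1e3).astype('f4')))
    print(A[n]['avg'].mean(2)[v-14:v+12,u-12:u+12].round().astype(int))
```

```text
flat edge [[354.0, 198.51], [355.0, 198.35], [356.0, 198.35], [357.0, 198.34], [358.0, 198.93]] [[0.5102, -0.261], [0.5107, -0.2639], [0.5107, -0.2668], [0.5108, -0.2697], [0.5091, -0.2725]]
top tip centroid 0.5067198032825361 -0.26582016460253605 area mm2 100.10979856014252 ((506.33331298828125, -265.83184814453125), (8.942934036254883, 13.848136901855469), 0.7177273631095886)
[[157 156 156 156 156 157 156 149 148 158 158 157 157 156 157 158]
 [159 158 158 157 157 156 149 147 156 159 157 157 156 157 156 156]
 [159 159 159 159 159 153 147 152 157 157 158 158 157 156 157 156]
 [158 159 159 159 158 152 149 156 156 157 157 158 158 158 158 157]
 [155 156 157 157 150 147 156 156 156 157 157 157 158 158 158 158]
 [158 157 154 148 145 155 157 157 158 158 158 158 156 157 157 158]
 [158 158 154 147 153 159 159 158 156 154 153 144 134 135 135 144]
 [158 156 151 150 158 160 160 148 128 120 122 119 101  87  86  89]
 [158 151 150 162 161 156 142 110  97 132 158 158 131  87  83  84]
 [153 148 159 160 145 111  90  84  83  91 112 137 124  86  87  87]
 [148 154 159 145 110  87  85  87  83  75  75  80
[... 5695 characters left out ...]
60 162 146  75  51  55  58  60  61  60  58  60  62  62  63  61  57
   69 133 162 160 159 158]
 [158 158 160 152 110  57  53  56  59  60  58  58  62  62  63  62  58  56
   92 144 162 160 159 159]
 [160 159 160 162 143  77  53  54  56  57  57  58  60  60  60  57  53  61
  120 157 161 160 159 160]
 [161 162 162 163 155 119  72  56  54  55  55  56  57  56  55  52  55  89
  141 162 161 159 159 159]
 [161 162 162 164 166 148  96  72  62  59  53  52  54  53  54  60  88 130
  156 161 160 160 160 160]
 [160 160 160 162 164 149 103  91 106 112  78  69  76  78  90 117 139 154
  160 160 160 160 159 160]
 [161 160 160 161 162 146 104 115 149 156 137 135 138 138 143 157 163 162
  161 160 159 159 159 159]]
```

Run:
```python
from h import *
A={n:np.load(n+'1.npy',allow_pickle=True).item() for n in('scene','top')}
c=A['top'];g=c['avg'].mean(2); s=A['scene']
t=np.array([[10.6,6],[10.1,7],[10,8],[9.9,9],[9.1,10],[9,11],[8.97,12]])+[147,184]
q=np.array([[12.9,10],[12.85,11],[12.3,12],[11.6,13],[10.9,14],[10.45,15]])+[336,203]
for cc,p in((c,t),(s,q)):
    w=ray(cc,p,.044)[:,:2]; v=cv2.fitLine((w*1e3).astype('f4'),2,0,.01,.01).ravel(); print('strip ends',w[[0,-1]].round(4).tolist(),'yaw deg',np.degrees(np.arctan(v[1]/v[0])))
print('knob c',ray(c,[158.6,198],.01),ray(c,[155.8,197.2],.044), 'scene',ray(s,[336+11.7,203+16.8],.012))
# pan
m=(g>200).astype('uint8'); k=max(cv2.findContours(m,0,1)[0],key=lambda k:cv2.contourArea(k) if 200<cv2.boundingRect(k)[0]<250 and cv2.boundingRect(k)[1]>120 else 0)
print('floor',cv2.fitEllipse((ray(c,k.reshape(-1,2),.048)[:,:2]*1e3).astype('f4')))
# handle over the steel front edge: dark pixels; over glass: brighter than glass
np.set_printoptions(linewidth=200)
for v in (190,200,210,220,224,228,232): print(v,g[v,216:244].round().astype(int))
print(g[215:236,224:230].mean(1).round())
```

```text
strip ends [[0.5316, 0.3036], [0.5139, 0.3074]] yaw deg -13.182946
strip ends [[0.5093, 0.3086], [0.5299, 0.3052]] yaw deg -11.256171
knob c [[0.51280249 0.30801425 0.01      ]] [[0.51033406 0.30776364 0.044     ]] scene [[0.51179716 0.31093411 0.012     ]]Traceback (most recent call last):
  File "<stdin>", line 10, in <module>
ValueError: max() iterable argument is empty
```

Run:
```python
from h import *
A={n:np.load(n+'1.npy',allow_pickle=True).item() for n in('scene','top')}
c=A['top'];g=c['avg'].mean(2)
np.set_printoptions(linewidth=220)
print('row158',g[158,204:275].round().astype(int))
print('col238',g[120:195,238].round().astype(int))
for v in (190,200,210,220,224): print(v,g[v,216:244].round().astype(int))
print(215,g[215:240,224:228].mean(1).round())
```

```text
row158 [ 94  52  36  35  70 126 141 124  83  69 118 160 176 178 178 178 177 177 177 177 177 177 178 177 177 177 178 178 178 177 177 177 178 177 178 178 178 177 177 177 178 177 178 177 177 177 178 177 178 176 177 177 177 178
 178 178 179 172 136 120 101  54  33  91 152 104  49  38  37  47  93]
col238 [ 37  35  36  37  37  37  34  39  84 128 105  67  61  64  65  59  91 158 179 178 178 178 177 177 178 177 177 177 177 178 177 177 177 178 177 177 177 177 178 177 177 178 177 177 177 177 176 178 178 177 177 177 177 178
 177 177 177 177 178 180 175 147  87  59  60  57  42  48  95 130  83  44  46  47  47]
190 [47 47 47 46 46 46 46 47 46 44 48 67 77 80 79 82 77 58 39 44 60 79 83 83 82 81 71 66]
200 [47 48 48 48 47 48 48 46 52 70 79 81 84 82 69 50 31 25 33 45 48 48 47 48 48 48 47 48]
210 [47 47 46 47 47 48 57 75 82 84 85 85 75 51 31 26 32 45 49 50 50 49 50 50 49 49 48 50]
220 [168 169 170 158 109  79  80  84  86  84  70  60  79  91 112 152 164 163 162 162 161 161 161 160 161 162 162 162]
224 [167 169 156 112  82  79  82  85  85  75  62  78  86 107 147 164 166 164 163 163 163 163 162 162 162 160 160 161]
215 [ 82.  82.  80.  75.  73.  75.  76.  76.  77.  75.  74.  75.  74.  75.  90. 114.  96. 110. 126. 130. 135. 138. 138. 136. 136.]
```

Run:
```python
from h import *
c=np.load('top1.npy',allow_pickle=True).item()
w=ray(c,[[229.9,190],[227.7,200],[225.7,210],[222.6,224]],.107); v=cv2.fitLine((w[:,:2]*1e3).astype('f4'),2,0,.01,.01).ravel()
y=np.arctan(v[1]/v[0]); print('handle',w[[0,-1],:2].round(4).tolist(),'yaw',np.degrees(y),y)
print('end',ray(c,[221.5,229],.107))
e=ray(c,[[213.7,158],[265.9,158],[238,136.4],[238,181.4]],.048)[:,:2]; print(e.round(4).tolist())
m=((c['avg'].mean(2)>120)).astype('uint8'); n,l,s,cen=cv2.connectedComponentsWithStats(m); i=l[158,238]; print(s[i],cen[i],ray(c,cen[i],.048))
```

```text
handle [[0.5242, 0.0887], [0.4314, 0.1063]] yaw -10.675678 -0.18632574
end [[0.41788368 0.10894409 0.107     ]]
[[0.628, 0.1419], [0.6301, -0.0109], [0.6947, 0.0721], [0.5593, 0.0694]]
[ 213  137   51   50 1747] [237.89582141 159.52261019] [[0.62435476 0.07097532 0.048     ]]
```

```bash
cat >> h.py <<'E'
def go(*wps):
    "wps: (x,y,z,jaw_axis_yaw_deg) -> tool-frame travel cm and rot for the drive tool"
    o,R=st(); out=[]
    for x,y,z,a in wps:
        a=np.radians(a); Z=np.array([np.cos(a),np.sin(a),0]); Y=np.array([0,0,-1.]); T=np.c_[np.cross(Y,Z),Y,Z]
        print(np.round(R.T@(np.array([x,y,z])-o['position'])*100,2).tolist(), np.round(Ro.from_matrix(R.T@T).as_rotvec(),3).tolist())
E
python3 - <<'E'
from h import *
go((.42,-.42,.25,0),(.52,-.15,.25,40),(.51,.092,.22,79.3))
E
```

```text
0.7 pos [ 0.2421 -0.6032  0.2533] w 0.0854 F [-0.   0.2  1. ]
[[-0.928 -0.     0.373]
 [-0.373  0.    -0.928]
 [ 0.    -1.    -0.   ]]
[-23.33, 0.33, -10.37] [0.0, -1.189, -0.0]
[-42.67, 0.33, -31.7] [0.0, -1.887, -0.0]
[-50.76, 3.33, -54.53] [0.0, -2.573, -0.0]
```

Request:
drive_tool(
  moves=[
    {"travel": [-23.3,0.3,-10.4],"rot": [0,-1.19,0],"claw": 1},
    {"travel": [-23.3,0.3,-10.4],"rot": [0,-1.19,0],"claw": 1},
    {"travel": [-23.3,0.3,-10.4],"rot": [0,-1.19,0],"claw": 1},
    {"travel": [-23.3,0.3,-10.4],"rot": [0,-1.19,0],"claw": 1},
    {"travel": [-42.7,0.3,-31.7],"rot": [0,-1.89,0],"claw": 1},
    {"travel": [-42.7,0.3,-31.7],"rot": [0,-1.89,0],"claw": 1},
    {"travel": [-42.7,0.3,-31.7],"rot": [0,-1.89,0],"claw": 1},
    {"travel": [-42.7,0.3,-31.7],"rot": [0,-1.89,0],"claw": 1},
    {"travel": [-42.7,0.3,-31.7],"rot": [0,-1.89,0],"claw": 1},
    {"travel": [-42.7,0.3,-31.7],"rot": [0,-1.89,0],"claw": 1},
  ],
  squeeze=60,
)

```text
time: 1.95
position: [0.5219, -0.1444, 0.2511]
ee_rot: [-0.64, 0.297, -0.298, 0.642]
ft_force: [0.3, -1.2, -1.3]
grip_width: 0.0854
```

Run:
```python
from h import *
go((.51,.092,.16,79.3),(.51,.092,.103,79.3))
```

```text
1.95 pos [ 0.5219 -0.1444  0.2511] w 0.0854 F [ 0.3 -1.2 -1.3]
[[ 0.645  0.002  0.764]
 [-0.764  0.002  0.645]
 [-0.    -1.     0.003]]
[-18.83, 9.17, 14.31] [-0.003, -0.683, 0.001]
[-18.83, 14.87, 14.29] [-0.003, -0.683, 0.001]
```

Request:
drive_tool(
  moves=[
    {"travel": [-18.8,5,14.3],"rot": [0,-0.683,0],"claw": 1},
    {"travel": [-18.8,5,14.3],"rot": [0,-0.683,0],"claw": 1},
    {"travel": [-18.8,5,14.3],"rot": [0,-0.683,0],"claw": 1},
    {"travel": [-18.8,7,14.3],"rot": [0,-0.683,0],"claw": 1},
    {"travel": [-18.8,9.2,14.3],"rot": [0,-0.683,0],"claw": 1},
    {"travel": [-18.8,9.2,14.3],"rot": [0,-0.683,0],"claw": 1},
  ],
)

```text
time: 2.7
position: [0.5109, 0.086, 0.1571]
ee_rot: [0.704, -0.072, 0.07, -0.703]
ft_force: [-0.6, -0.9, 0.3]
grip_width: 0.0854
```

Run:
```python
from h import *
go((.51,.092,.103,79.3))
c=camera('top'); f=c['frame'][130:250,160:320]; cv2.imwrite('pics/c3.png',cv2.resize(f,(640,480),interpolation=cv2.INTER_CUBIC)[...,::-1])
```

```text
2.7 pos [0.5109 0.086  0.1571] w 0.0854 F [-0.6 -0.9  0.3]
[[ 0.98  -0.003  0.2  ]
 [-0.2   -0.001  0.98 ]
 [-0.003 -1.    -0.002]]
[-0.2, 5.41, 0.58] [0.002, -0.014, -0.003]
```

View pics/c3.png

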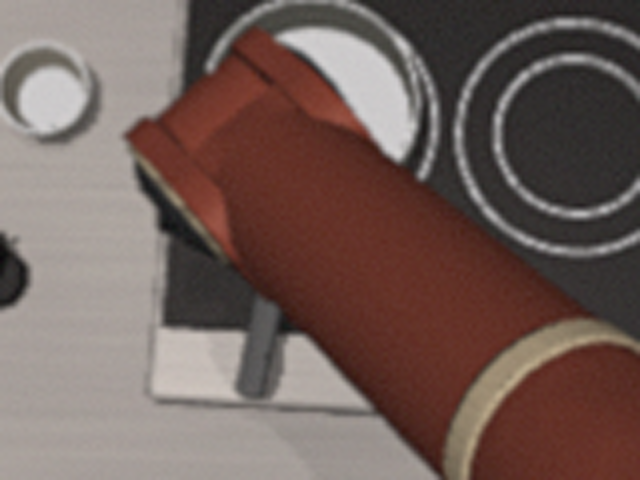

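The arm hides the grasp in this view. Only the handle end at about (258,380) shows, and it is in line with the gripper. I'll descend and pinch.

Request:
drive_tool(
  moves=[
    {"travel": [-0.2,2.7,0.6],"rot": [0,-0.014,0],"claw": 1},
    {"travel": [-0.2,5.4,0.6],"rot": [0,-0.014,0],"claw": 1},
    {"travel": [-0.2,5.4,0.6],"rot": [0,-0.014,0],"claw": 1},
    {"travel": [-0.2,5.4,0.6],"rot": [0,-0.014,0],"claw": -1},
    {"travel": [-0.2,5.4,0.6],"rot": [0,-0.014,0],"claw": -1},
    {"travel": [-0.2,5.4,0.6],"rot": [0,-0.014,0],"claw": -1},
    {"travel": [-0.2,5.4,0.6],"rot": [0,-0.014,0],"claw": -1},
    {"travel": [-0.2,5.4,0.6],"rot": [0,-0.014,0],"claw": -1},
    {"travel": [-0.2,5.4,0.6],"rot": [0,-0.014,0],"claw": -1},
  ],
  squeeze=50,
)

```text
time: 3.88
position: [0.5114, 0.0923, 0.1051]
ee_rot: [0.704, -0.066, 0.067, -0.704]
ft_force: [-0.5, -1.9, 4.7]
grip_width: 0.0189
```

Run:
```python
from h import *
o=status.get_obs(); p=o['position']; go((p[0]-.007,p[1]-.193,p[2],79.3))
```

```text
3.88 pos [0.5114 0.0923 0.1051] w 0.0189 F [-0.5 -1.9  4.7]
[[ 0.982  0.001  0.187]
 [-0.187 -0.001  0.982]
 [ 0.001 -1.    -0.   ]]
[2.92, 0.01, -19.09] [0.0, -0.002, 0.001]
```

Request:
drive_tool(
  moves=[
    {"travel": [0.2,0,-1],"rot": [0,0,0],"claw": -1},
    {"travel": [0.5,0,-3.2],"rot": [0,0,0],"claw": -1},
    {"travel": [0.9,0,-5.6],"rot": [0,0,0],"claw": -1},
    {"travel": [1.2,0,-8],"rot": [0,0,0],"claw": -1},
    {"travel": [1.6,0,-10.6],"rot": [0,0,0],"claw": -1},
    {"travel": [2,0,-13.2],"rot": [0,0,0],"claw": -1},
    {"travel": [2.4,0,-15.6],"rot": [0,0,0],"claw": -1},
    {"travel": [2.7,0,-17.8],"rot": [0,0,0],"claw": -1},
    {"travel": [2.9,0,-19.1],"rot": [0,0,0],"claw": -1},
    {"travel": [2.9,0,-19.1],"rot": [0,0,0],"claw": -1},
  ],
)

```text
time: 5.12
position: [0.5052, -0.1005, 0.1051]
ee_rot: [-0.703, 0.065, -0.067, 0.704]
ft_force: [0.3, 1.3, 4.2]
grip_width: 0.019
```

Run:
```python
from h import *
st()
c=camera('top'); s=camera('scene'); f=c['frame'][100:250,190:390]; f2=s['frame'][120:270,120:320]
cv2.imwrite('pics/c4.png',np.hstack([cv2.resize(x,(400,300),interpolation=cv2.INTER_CUBIC) for x in (f,f2)])[...,::-1])
```

```text
5.12 pos [ 0.5052 -0.1005  0.1051] w 0.019 F [0.3 1.3 4.2]
[[ 0.982  0.003  0.187]
 [-0.187  0.001  0.982]
 [ 0.003 -1.     0.002]]
```

View pics/c4.png

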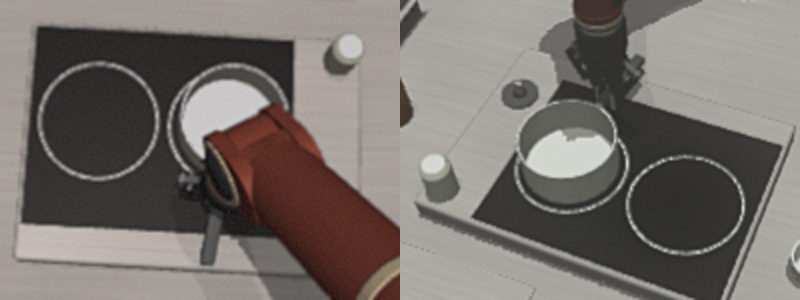

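The pan stands inside the double ring in both views. I'll release it, rise and head for the knob, then measure the pan once the arm is clear.

Request:
drive_tool(
  moves=[
    {"travel": [0,0,0],"rot": [0,0,0],"claw": 0.3},
    {"travel": [0,0,0],"rot": [0,0,0],"claw": 0.3},
    {"travel": [0,0,0],"rot": [0,0,0],"claw": 0.3},
    {"travel": [0,-6,0],"rot": [0,0,0],"claw": 0.3},
    {"travel": [0,-12,0],"rot": [0,0,0],"claw": 0.3},
    {"travel": [-1.1,-12,6],"rot": [0,0,0],"claw": 0.3},
    {"travel": [-2.2,-12,12],"rot": [0,0,0],"claw": 0.3},
    {"travel": [-3.3,-12,18],"rot": [0,0,0],"claw": 0.3},
    {"travel": [-4.4,-12,24],"rot": [0,0,0],"claw": 0.3},
    {"travel": [-5.5,-12,30],"rot": [0,0.03,0],"claw": 0.3},
  ],
)

```text
time: 6.48
position: [0.5057, 0.2057, 0.2241]
ee_rot: [0.703, -0.077, 0.077, -0.703]
ft_force: [1.1, 0.5, 0.2]
grip_width: 0.0556
```

Run:
```python
from h import *
go((.5105,.308,.12,77.5),(.5105,.308,.033,77.5))
c=camera('top'); g=c['frame'].astype(float).mean(2)
m=(g>120).astype('uint8'); n,l,s,cen=cv2.connectedComponentsWithStats(m); i=l[165,303]; print(s[i],ray(c,cen[i],.048))
f=c['frame'][100:250,130:390]; cv2.imwrite('pics/c5.png',cv2.resize(f,(780,450),interpolation=cv2.INTER_CUBIC)[...,::-1])
```

```text
6.48 pos [0.5057 0.2057 0.2241] w 0.0556 F [1.1 0.5 0.2]
[[ 0.976 -0.     0.217]
 [-0.217 -0.001  0.976]
 [-0.    -1.    -0.001]]
[-1.76, 10.4, 10.09] [0.001, -0.001, -0.0]
[-1.75, 19.1, 10.1] [0.001, -0.001, -0.0]
[ 274  132   61   62 2100] [[ 0.61956666 -0.12472859  0.048     ]]
```

View pics/c5.png

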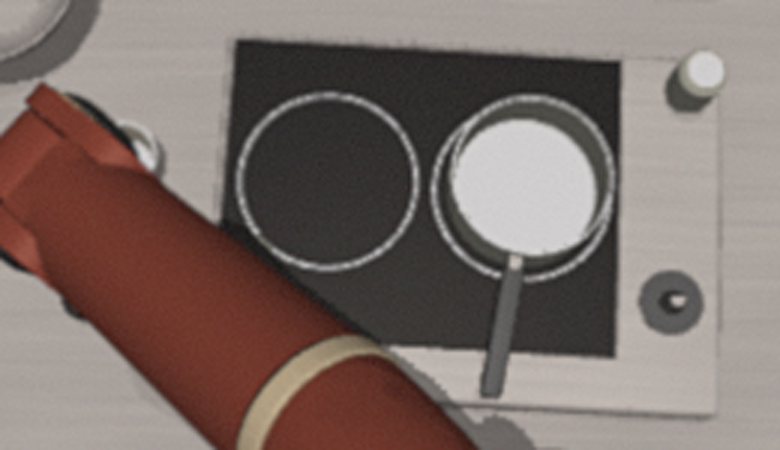

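The pan's floor centroid reads (0.6196, -0.1247) against the ring centre at (0.616, -0.122), about 5 mm off, so step 1 is fine. Next is the knob, with the tips kept just above the 20 mm skirt.

Request:
drive_tool(
  moves=[
    {"travel": [-1.8,5,5],"rot": [0,0,0],"claw": 0.3},
    {"travel": [-1.8,8,10.1],"rot": [0,0,0],"claw": 0.3},
    {"travel": [-1.8,10,10.1],"rot": [0,0,0],"claw": 0.3},
    {"travel": [-1.8,13,10.1],"rot": [0,0,0],"claw": 0.3},
    {"travel": [-1.8,13,10.1],"rot": [0,0,0],"claw": 0.3},
  ],
)

```text
time: 7.15
position: [0.5087, 0.3052, 0.0919]
ee_rot: [0.705, -0.078, 0.075, -0.701]
ft_force: [-0.3, -0.9, 1.0]
grip_width: 0.0556
```

Run:
```python
from h import *
go((.5105,.308,.046,77.5))
s=camera('scene'); t=camera('top')
cv2.imwrite('pics/c6.png',np.hstack([cv2.resize(x,(400,300),interpolation=cv2.INTER_CUBIC) for x in (s['frame'][172:232,308:388],t['frame'][160:235,110:210])])[...,::-1])
```

```text
7.15 pos [0.5087 0.3052 0.0919] w 0.0556 F [-0.3 -0.9  1. ]
[[ 0.976 -0.005  0.216]
 [-0.216 -0.004  0.976]
 [-0.004 -1.    -0.005]]
[0.13, 4.59, 0.34] [0.005, 0.001, -0.004]
```

View pics/c6.png

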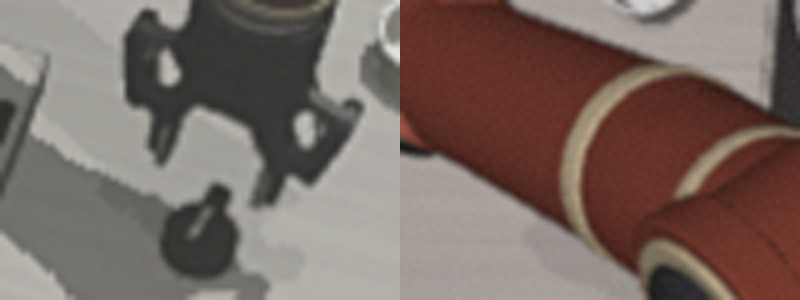

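Seen from the scene camera, the jaws straddle the knob's bar: tips at (160,160) and (265,200), bar top at (210,205). I'll descend and check before closing.

Request:
drive_tool(
  moves=[
    {"travel": [0,2.4,0],"rot": [0,0,0],"claw": 0.3},
    {"travel": [0,4.7,0],"rot": [0,0,0],"claw": 0.3},
    {"travel": [0,4.7,0],"rot": [0,0,0],"claw": 0.3},
    {"travel": [0,4.7,0],"rot": [0,0,0],"claw": 0.3},
  ],
)

```text
time: 7.75
position: [0.511, 0.3076, 0.0491]
ee_rot: [-0.702, 0.076, -0.078, 0.704]
ft_force: [0.2, 0.2, -0.2]
grip_width: 0.0554
```

Run:
```python
from h import *
go((.5105,.308,.046,77.5))
s=camera('scene')
np.save('pre.npy',s,allow_pickle=True)
```

```text
7.75 pos [0.511  0.3076 0.0491] w 0.0554 F [ 0.2  0.2 -0.2]
[[ 0.976  0.002  0.216]
 [-0.216  0.002  0.976]
 [ 0.002 -1.     0.002]]
[-0.06, 0.31, 0.03] [-0.002, 0.0, 0.002]
```

Request:
drive_tool(
  moves=[
    {"travel": [0,0.3,0],"rot": [0,0,0],"claw": 0.3},
    {"travel": [0,0.3,0],"rot": [0,0,0],"claw": -1},
    {"travel": [0,0.3,0],"rot": [0,0,0],"claw": -1},
    {"travel": [0,0.3,0],"rot": [0,0,0],"claw": -1},
    {"travel": [0,0.3,0],"rot": [0,0,0],"claw": -1},
    {"travel": [0,0.3,0],"rot": [0,0,0],"claw": -1},
    {"travel": [0,0.3,0],"rot": [0,0,0],"claw": -1},
  ],
  squeeze=60,
)

```text
time: 8.68
position: [0.5103, 0.3072, 0.0447]
ee_rot: [-0.703, 0.077, -0.077, 0.703]
ft_force: [-0.8, 0.1, 3.6]
grip_width: 0.0126
```

Request:
drive_tool(
  moves=[
    {"travel": [0,-3,0],"rot": [0,0,0],"claw": -1},
    {"travel": [0,-9,0],"rot": [0,0,0],"claw": -1},
    {"travel": [0,-12,0],"rot": [0,0,0],"claw": -1},
    {"travel": [0,-12,0],"rot": [0,0,0],"claw": -1},
    {"travel": [0,-12,0],"rot": [0,0,0],"claw": -1},
  ],
)

```text
time: 9.3
position: [0.5095, 0.3058, 0.1629]
ee_rot: [0.704, -0.078, 0.076, -0.702]
ft_force: [0.4, 0.1, -1.0]
grip_width: 0.0129
```

Run:
```python
from h import *
go((.5073,-.2657,.17,91))
s=camera('scene'); np.save('held.npy',s,allow_pickle=True)
p=proj(s,[[.511,.308,.14]])[0].astype(int); print(p)
cv2.imwrite('pics/c7.png',cv2.resize(s['frame'][p[1]-35:p[1]+40,p[0]-50:p[0]+50],(800,600),interpolation=cv2.INTER_CUBIC)[...,::-1])
```

```text
9.3 pos [0.5095 0.3058 0.1629] w 0.0129 F [ 0.4  0.1 -1. ]
[[ 0.976 -0.002  0.216]
 [-0.216 -0.002  0.976]
 [-0.002 -1.    -0.003]]
[12.14, -0.58, -55.84] [0.002, -0.235, -0.002]
[354 193]
```

View pics/c7.png

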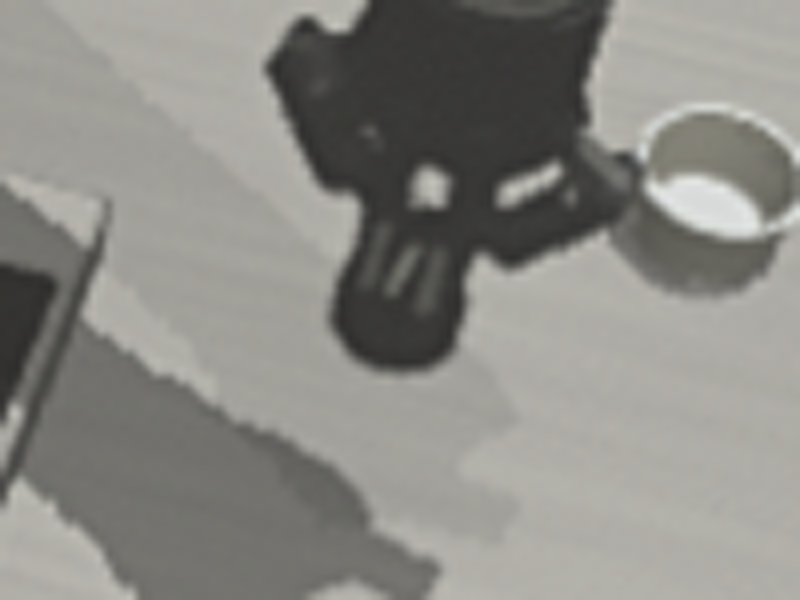

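The knob is held upright with its strip visible from (418,245) to (390,295). The skirt spans x 332 to 465 with its bottom at (400,370). I'll work out its offset from the TCP.

Run:
```python
from h import *
s=np.load('held.npy',allow_pickle=True).item()
f=lambda X,Y:[(X+.5)/8-.5+304,(Y+.5)/8-.5+158]
zk=.1629-.0447
print('strip',ray(s,[f(418,245),f(390,295)],zk+.044).round(4).tolist())
g=s['frame'].astype(float).mean(2)[185:210,340:366]; b=cv2.resize(g,None,fx=8,fy=8,interpolation=cv2.INTER_CUBIC)
m=(b<100).astype('uint8'); k=max(cv2.findContours(m,0,1)[0],key=cv2.contourArea).reshape(-1,2)
P=(k+.5)/8-.5+[340,185]
bot=P[P[:,1]>202.2]; w=ray(s,bot,zk)[:,:2]; print(len(w))
# circle of known radius 23 mm through lower arc
from scipy.optimize import least_squares
r_=least_squares(lambda c:np.hypot(*(w-c).T)-.023,[.51,.306]); print('skirt c',r_.x,'rms',np.sqrt(2*r_.cost/len(w)))
# same for the shaft bezel in the scene view: r 32 at z .045..049, shaft tip reference
s1=np.load('scene1.npy',allow_pickle=True).item(); g=s1['avg'].mean(2)[148:186,158:204]; b=cv2.resize(g,None,fx=8,fy=8,interpolation=cv2.INTER_CUBIC)
m=(b<118).astype('uint8'); n,l,st_,_=cv2.connectedComponentsWithStats(m); i=l[(172-148)*8,(172-158)*8]; k=max(cv2.findContours((l==i).astype('uint8'),0,1)[0],key=cv2.contourArea).reshape(-1,2)
P=(k+.5)/8-.5+[158,148]; q=P[P[:,1]>168]; w=ray(s1,q,.047)[:,:2]
r_=least_squares(lambda c:np.hypot(*(w-c).T)-.032,[.508,-.265]); print('bezel c',r_.x,np.sqrt(2*r_.cost/len(w)),P.min(0),P.max(0))
# initial tip D in scene: bright px
print('tip scene',ray(s1,[[178,161],[179,161.4],[178.5,161]],.073)[:,:2].round(4).tolist())
```

```text
strip [[0.5081, 0.3077, 0.1622], [0.5334, 0.3025, 0.1622]]
89
skirt c [0.50785076 0.30660523] rms 0.00029151850399088987
bezel c [ 0.50939584 -0.26229122] 0.0005835383576045772 [170.4375 159.3125] [188.8125 174.3125]
tip scene [[0.507, -0.2652], [0.5076, -0.2612], [0.5065, -0.2636]]
```

Request:
drive_tool(
  moves=[
    {"travel": [0,-3,0],"rot": [0,0,0],"claw": -1},
    {"travel": [1.2,-3,-5.6],"rot": [0,-0.1,0],"claw": -1},
    {"travel": [2.4,-3,-11.2],"rot": [0,-0.217,0],"claw": -1},
    {"travel": [3.6,-3,-16.8],"rot": [0,-0.217,0],"claw": -1},
    {"travel": [4.8,-3,-22.4],"rot": [0,-0.217,0],"claw": -1},
    {"travel": [6,-3,-28],"rot": [0,-0.217,0],"claw": -1},
    {"travel": [7.3,-3,-33.6],"rot": [0,-0.217,0],"claw": -1},
    {"travel": [8.5,-3,-39.1],"rot": [0,-0.217,0],"claw": -1},
    {"travel": [9.7,-3,-44.7],"rot": [0,-0.217,0],"claw": -1},
    {"travel": [10.9,-3,-50.3],"rot": [0,-0.217,0],"claw": -1},
  ],
)

```text
time: 10.6
position: [0.5069, -0.2097, 0.1927]
ee_rot: [-0.707, 0.001, 0.001, 0.708]
ft_force: [0.4, 0.3, -0.7]
grip_width: 0.0127
```

Run:
```python
from h import *
go((.508,-.2645,.135,90))
```

```text
10.6 pos [ 0.5069 -0.2097  0.1927] w 0.0127 F [ 0.4  0.3 -0.7]
[[ 1.    -0.003  0.001]
 [-0.001  0.001  1.   ]
 [-0.003 -1.     0.001]]
[0.13, 5.76, -5.49] [-0.001, -0.001, -0.003]
```

Request:
drive_tool(
  moves=[
    {"travel": [0.1,2,-5.5],"rot": [0,0,0],"claw": -1},
    {"travel": [0.1,5,-5.5],"rot": [0,0,0],"claw": -1},
    {"travel": [0.1,6.2,-5.5],"rot": [0,0,0],"claw": -1},
    {"travel": [0.1,6.2,-5.5],"rot": [0,0,0],"claw": -1},
    {"travel": [0.1,6.2,-5.5],"rot": [0,0,0],"claw": -1},
  ],
)

```text
time: 11.22
position: [0.5098, -0.2616, 0.1332]
ee_rot: [-0.707, -0.001, -0.0, 0.707]
ft_force: [0.4, -0.3, -0.7]
grip_width: 0.0128
```

Run:
```python
from h import *
o,R=st()
s=camera('scene'); np.save('sh.npy',s,allow_pickle=True)
cv2.imwrite('pics/c8.png',cv2.resize(s['frame'][135:195,140:220],(800,600),interpolation=cv2.INTER_CUBIC)[...,::-1])
```

```text
11.22 pos [ 0.5098 -0.2616  0.1332] w 0.0128 F [ 0.4 -0.3 -0.7]
[[ 1.     0.002 -0.001]
 [ 0.001  0.     1.   ]
 [ 0.002 -1.     0.   ]]
```

View pics/c8.png

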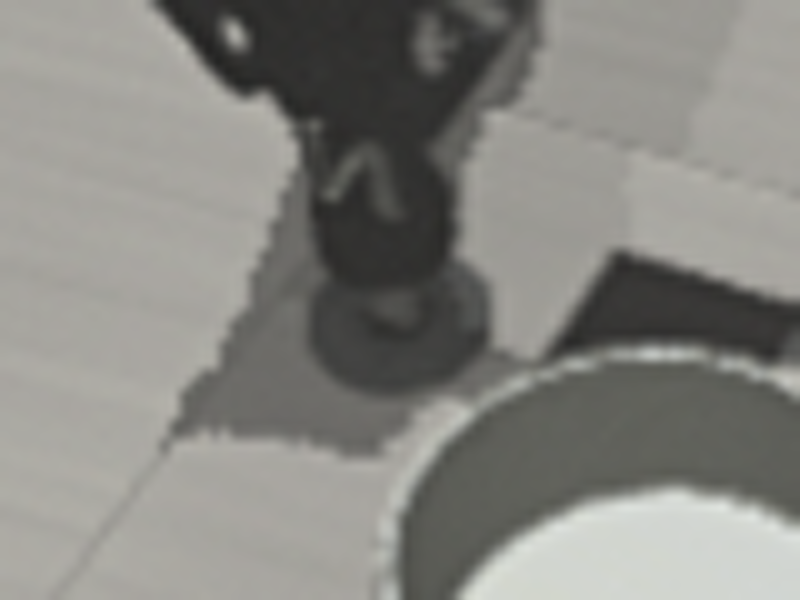

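The knob skirt, bottom at (385,288), hangs just above the bezel centred near (400,330). I'll fit its arc and compare it with the bezel in the same camera.

Run:
```python
from h import *
from scipy.optimize import least_squares
s=np.load('sh.npy',allow_pickle=True).item()
g=s['frame'].astype(float).mean(2)[135:195,140:220]; b=cv2.resize(g,None,fx=8,fy=8,interpolation=cv2.INTER_CUBIC)
m=(b<53).astype('uint8'); n,l,_,_=cv2.connectedComponentsWithStats(m); i=l[190,300]; print(i,b[190,300],b[200:300:8,308].round())
k=max(cv2.findContours((l==i).astype('uint8'),0,1)[0],key=cv2.contourArea).reshape(-1,2); P=(k+.5)/8-.5+[140,135]
q=P[(P[:,1]>161)&(P[:,0]<186)&(P[:,0]>171)]; w=ray(s,q,.1332-.0447)[:,:2]; f=least_squares(lambda c:np.hypot(*(w-c).T)-.023,[.508,-.265]); print('skirt',f.x,np.sqrt(2*f.cost/len(w)),q.min(0),q.max(0))
# bezel now
m=((b<90)).astype('uint8'); b2=b
e=[]
for u in range(172,189):
    col=g[165-135:178-135,u-140]; j=[t for t in range(len(col)-1) if col[t]<88<=col[t+1]]
    if j: e.append([u,165+j[0]+(88-col[j[0]])/(col[j[0]+1]-col[j[0]])])
print(np.round(e,1).tolist())
```

```text
1 50.785628358523056 [50. 49. 48. 50. 62. 77. 79. 61. 49. 57. 63. 63. 66.]
skirt [ 0.50678981 -0.26072455] 0.0008623007854810941 [172.6875 161.0625] [183.1875 163.1875]
[[172.0, 171.6], [173.0, 172.5], [174.0, 173.2], [175.0, 173.5], [176.0, 173.8], [177.0, 174.1], [178.0, 174.2], [179.0, 174.3], [180.0, 174.1], [181.0, 173.8], [182.0, 173.4], [183.0, 173.2], [184.0, 172.9], [185.0, 172.5], [186.0, 171.6], [187.0, 170.7], [188.0, 169.8]]
```

Request:
drive_tool(
  moves=[
    {"travel": [0,1,-0.1],"rot": [0,0,0],"claw": -1},
    {"travel": [0,1.4,-0.1],"rot": [0,0,0],"claw": -1},
    {"travel": [0,1.7,-0.1],"rot": [0,0,0],"claw": -1},
    {"travel": [0,1.7,-0.1],"rot": [0,0,0],"claw": -1},
    {"travel": [0,1.7,-0.1],"rot": [0,0,0],"claw": -1},
    {"travel": [0,1.7,-0.1],"rot": [0,0,0],"claw": -1},
  ],
)

```text
time: 12.02
position: [0.5089, -0.2639, 0.1154]
ee_rot: [0.707, -0.0, 0.0, -0.707]
ft_force: [-0.9, -0.4, 0.0]
grip_width: 0.0128
```

Request:
drive_tool(
  moves=[
    {"travel": [0,0.3,0],"rot": [0,0,0],"claw": -1},
    {"travel": [0,0.5,0],"rot": [0,0,0],"claw": -1},
    {"travel": [0,0.5,0],"rot": [0,0,0],"claw": -1},
    {"travel": [0,0.5,0],"rot": [0,0,0],"claw": -1},
  ],
)

```text
time: 12.52
position: [0.5087, -0.2644, 0.11]
ee_rot: [0.707, -0.001, 0.0, -0.707]
ft_force: [0.2, -2.3, -1.0]
grip_width: 0.0131
```

No vertical force 7 mm below the expected tip contact, so the knob is entering the shaft. The small -y side force suggests shifting 0.5 mm towards -y.

Request:
drive_tool(
  moves=[
    {"travel": [0,0.2,-0.05],"rot": [0,0,0],"claw": -1},
    {"travel": [0,0.4,-0.05],"rot": [0,0,0],"claw": -1},
    {"travel": [0,0.6,-0.05],"rot": [0,0,0],"claw": -1},
    {"travel": [0,0.6,-0.05],"rot": [0,0,0],"claw": -1},
    {"travel": [0,0.6,-0.05],"rot": [0,0,0],"claw": -1},
  ],
)

```text
time: 13.15
position: [0.5088, -0.2644, 0.1041]
ee_rot: [0.707, -0.0, 0.0, -0.707]
ft_force: [-0.4, -2.6, -1.2]
grip_width: 0.0126
```

Request:
drive_tool(
  moves=[
    {"travel": [0,0.2,-0.05],"rot": [0,0,0],"claw": -1},
    {"travel": [0,0.4,-0.05],"rot": [0,0,0],"claw": -1},
    {"travel": [0,0.4,-0.05],"rot": [0,0,0],"claw": -1},
    {"travel": [0,0.4,-0.05],"rot": [0,0,0],"claw": -1},
  ],
)

```text
time: 13.65
position: [0.5089, -0.2645, 0.1005]
ee_rot: [-0.707, 0.0, -0.0, 0.707]
ft_force: [-1.8, -1.3, 1.9]
grip_width: 0.0126
```

Request:
drive_tool(
  moves=[
    {"travel": [0,0.2,0],"rot": [0,0,0],"claw": -1},
    {"travel": [0,0.4,0],"rot": [0,0,0],"claw": -1},
    {"travel": [0,0.5,0],"rot": [0,0,0],"claw": -1},
    {"travel": [0,0.5,0],"rot": [0,0,0],"claw": -1},
    {"travel": [0,0.5,0],"rot": [0,0,0],"claw": -1},
  ],
)

```text
time: 14.28
position: [0.509, -0.2645, 0.0961]
ee_rot: [0.707, -0.0, 0.0, -0.707]
ft_force: [-3.0, -0.6, 8.3]
grip_width: 0.0129
```

Request:
drive_tool(
  moves=[
    {"travel": [-0.05,0.1,0],"rot": [0,0,0],"claw": -1},
    {"travel": [-0.05,0.2,0],"rot": [0,0,0],"claw": -1},
    {"travel": [-0.05,0.3,0],"rot": [0,0,0],"claw": -1},
    {"travel": [-0.05,0.3,0],"rot": [0,0,0],"claw": -1},
    {"travel": [-0.05,0.3,0],"rot": [0,0,0],"claw": -1},
  ],
)

```text
time: 14.9
position: [0.5091, -0.2645, 0.0953]
ee_rot: [0.708, 0.0, 0.001, -0.706]
ft_force: [-5.8, -0.4, 20.0]
grip_width: 0.0124
```

The force rose from 8 to 20 N with only 0.8 mm more travel, so the shaft is at its stop. One last look before handing in.

Run:
```python
from h import *
st(); s=camera('scene')
cv2.imwrite('pics/c9.png',cv2.resize(s['frame'][110:260,110:310],(800,600),interpolation=cv2.INTER_CUBIC)[...,::-1])
```

```text
14.9 pos [ 0.5091 -0.2645  0.0953] w 0.0124 F [-5.8 -0.4 20. ]
[[ 1.     0.001  0.001]
 [-0.001 -0.002  1.   ]
 [ 0.001 -1.    -0.002]]
```

View pics/c9.png

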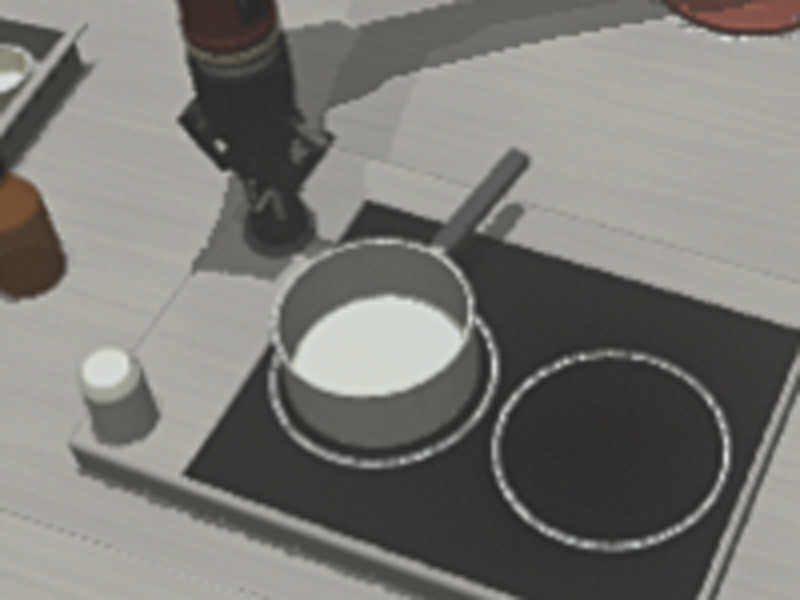

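The knob sits down on the bezel at about (280,225), upright and held. The pan is inside the double ring, and the salt pot and bottle have not moved. I'm handing in.

```bash
python3 -c "
from h import *
workorder.hand_in(); st()"
```

```text
the job is handed in; nothing more can be done
the job is handed in; nothing more can be done
```

I slid the saucepan by its handle into the double ring. I then put the knob on the D-shaft, pressed it to the stop and handed the job in while still holding it down, at about 15 s of the 62 s allowed. The hand-in gave no verdict.

- **Pan:** after release it measured about 5 mm from the ring's centre. The last picture shows it flat on the hob, inside the ring.
- **Knob:** it slid about 15 mm down from the expected tip height with no upward push. From there it moved about 5 mm further against the spring. The force then rose from 8 to 20 N over less than 1 mm, so I take the shaft to be at its stop. The fingers were holding the bar (opening 12.4 mm, squeeze 60 N) and the tool was upright.
- **Other things:** the salt pot and oil bottle look unmoved in the last picture. I did not measure any of the bystanders again. The two ramekins and the spoon were out of that picture, but the arm never touched them as far as I could see.

**Less certain:**
- The two cameras disagreed by up to 3 mm on the shaft's position. I aimed between them, and the knob went on without a search.
- A sideways force of about 6 N in x remained at the end. A 0.5 mm shift in x did not reduce it; the force rose as I pressed down.
- The knob's final pointer angle is known only from the gripper's angle, not from a picture.

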